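Sweep the loose paint tubes into the tube bay

TASK

Clear the work area: with your fingers, sweep the two loose paint tubes (the blue and the yellow one that lie by themselves between the heap and the bay) along the table into the wooden bay through its open side, until both ends of each tube are inside. Only slide them: do not pick up or fling a tube, and leave the two little metal cups and the small red bottle where they stand.

Things in the scene. Friction and masses are not known exactly. Their poses are not given: they have to be found in the camera images.
- bay: three-sided storage bay of light wood with a grey floor sheet flush with the table (no lip), fixed to the table; inside 200 mm along its x and 170 mm along its y; walls 12 mm thick, 30 mm high. Origin: centre of the floor at table height. The open side is the whole +y side (y = +85 mm in its frame); the closed back is at y = -85 mm, the side walls at x = +-100 mm
- bay_mouth (a point): middle of the bay's open side, at table height; axes as the bay's (y points out of the bay)
- blue_tube_mid (a point): off-white paint tube with a blue band and a dark cap, 101 mm long, 48 mm wide, 26 mm high, 0.08 kg, lying loose and flat on the clear table. This point: the middle of its body, half-way up (13 mm above the table)
- blue_tube_cap (a point): tip of the cap of the blue tube
- blue_tube_tail (a point): middle of the crimped tail end of the blue tube
- yellow_tube_mid (a point): small grey paint tube with yellow ends and a grey cap, 85 mm long, 45 mm wide, 17 mm high, 0.06 kg, lying loose and flat on the clear table. This point: the middle of its body, half-way up (9 mm above the table)
- yellow_tube_cap (a point): tip of the cap of the yellow tube
- yellow_tube_tail (a point): middle of the crimped tail end of the yellow tube
- far_cup: small dark metal dipper cup, 45 mm diameter, 26 mm high, standing loose on the table, the one farther from the robot; origin at the centre of its underside
- near_cup: small dark metal dipper cup, 45 mm diameter, 26 mm high, standing loose on the table, the one nearer the robot; origin at the centre of its underside
- glaze: small dark red bottle with a black cap, 37 mm diameter, 86 mm high, standing loose behind the work; origin at the centre of its underside
- blue_tube: the blue tube as a whole; origin on the table under it, near its middle
- yellow_tube: the yellow tube as a whole; origin on the table under it, near its middle

How it is judged:
By the outcome, as a careful person would: the job done as asked, in the order asked, and still so for the second after the job is handed in, with the robot touching nothing.
It also fails if it takes over 64 s, if anything falls off the work surface, if the arm or the gripper's body presses on something with over 40 N, if the wrist force passes 120 N, or if a joint passes its speed limit or range.

ROBOT

A 7-joint arm with a two-finger parallel gripper is mounted at the origin on a cart in front of the work surface, level with it; the furniture and walls round the work are solid. World frame = base frame: x ahead of the robot, y to its left, z up, the work surface at z = 0. Lengths are in m, angles in rad, forces in N, time in s.
With the tool pointing down it reaches from about 0.4 to 0.85 m from the base axis. Payload 10.4 kg.
Tool frame: the origin (TCP) lies between the finger pads; the fingertips stand 22 mm ahead of it and the grasp point (between the pads) lies 3 mm ahead of it (r.nose_length is the distance from the TCP to the fingertips, in m); z points along the fingers, y is the line along which they close (so a half turn about z gives the same grasp; the last joint's range is limited). The gripper opens to 87 mm and grips with 3 to 60 N. Pads are 19 mm wide; open, the fingers measure 117 mm over their backs; the gripper's body (75 mm by 190 mm) begins 51 mm behind the grasp point.
Start: joints at [-1.223, 0.332, -0.065, 1.46, 0.022, 1.35, -0.088], TCP at [0.226, 0.583, 0.245] pointing down, gripper open.
Joint ranges: [-2.6, 2.6], [-0.5, 2.12], [-1.47, 1.34], [0.16, 2.42], [-1.27, 4.41], [0.06, 2.06], [-2.6, 2.6]. Speed limits (rad/s): [2.22, 2.22, 2.79, 2.79, 3.14, 3.14, 3.14].

INTERFACE

Orientations are given as a unit quaternion [x, y, z, w].
In Python, from bench import readout, cams, r gives the robot as it stands. The module is installed in compiled form; this text tells all that it offers.
- The arm moves only by the tool step_arm, never from a script. Its argument "deltas" is a list that holds one entry, the list of rows, each a list of 7 numbers: the turn, a rotation vector about the tool's x, y, z in rad, then the shift along the tool's x, y, z in m, then the opening in per cent of the stroke, from 0 (shut) to 100 (fully open). A call has 1 to 20 rows; each row is the pose to reach, as a shift and turn from the pose commanded when the call began, along the tool's axes at that moment; what a row does not reach only later rows make up. A row lasts 1/8 s, in which the tool goes at most 62.5 mm and 10.7 degrees, less where a joint would pass 70% of its speed; a pose out of reach is approached as far as the arm can. A call with a gripper value outside its range is refused whole. The fingers move at their own pace and stop on an object; "squeeze" is the grip in N (left out, the last holds). Time passes only in rows, so rows that repeat a pose let the fingers close. It gives the time, the measured TCP pose, the force, the opening and the grip force at its end, in the units of the state.
- readout.read_state(): the state, without advancing time (a new reading comes with each control period).
- cams.camera(name): name is "scene" or "top"; returns a dict with "img" (480x640x3 uint8, red, green, blue), "fx", "fy", "cx", "cy" (pixels), "k1" (the pictures are not rectified: a ray, as slopes to the right and down, at radius r is drawn at 1 + k1 r^2 times it, then the intrinsics apply), "origin" and "rotation" of the camera in the world. Camera axes: x right, y up, looking along -z (the intrinsics and any distortion apply to the point x, -y, -z); pixel columns grow to the right and rows downward; lengths in m; the calibration is good to about 2 mm. A picture is of the moment at which its call begins. There is no depth.
- r.close_job(): hands the job in; it is judged then, once.
The state is a dict: "time": time; "joint_positions": joint angles; "joint_vel": joint speeds; "joint_torque": joint torques, N m; "ee_pos": TCP position; "eef_rot": TCP orientation; "ft_force": force on the tool from outside, world axes, zero at the start; "torque": the same for the moment, N m; "width": finger opening in m; "grip_force": force on a finger pad.
Only numpy, scipy, OpenCV 4.12 (cv2) and the standard library are available. Lean on these libraries where they do the work, as an engineer would, in place of code of your own. Each camera call takes 0.05 s, during which the arm holds its last target. There are 200 camera calls.

## Working session

There is one attempt and no reset: what is moved stays moved. The work goes in short steps, Python scripts to look and compute and a tool call to move; the robot and the scene stay as the last step left them, time stands still between calls to the robot, and variables do not carry over. Pictures are saved under pics/ and viewed, at most 10 in all, crops included, and the job is handed in when it is done.

Besides the shell and the picture viewer there is one more tool, called after "Emit:" as a command line: name --argument value ..., lists and objects as JSON in quotes. step_arm: Moves the arm, as the interface text tells. Its arguments: {"type":"object","properties":{"deltas":{"type":"array"},"squeeze":{"type":"number"}},"required":["deltas"]}

```bash
mkdir -p pics
python3 - <<'E'
from bench import readout,cams,r
import cv2
for n in("top","scene"):
    c=cams.camera(n); cv2.imwrite(f"pics/{n}0.png",c["img"][:,:,::-1]); print(n,{k:v for k,v in c.items() if k!="img"})
print(readout.read_state(), r.nose_length)
E
```

```text
top {'fx': 521.6781433596022, 'fy': 521.6781433596022, 'cx': 318.4108353235646, 'cy': 242.13789250212912, 'k1': -0.11335687068119879, 'origin': array([ 0.42507155, -0.07556835,  0.9835771 ]), 'rotation': array([-0.05739335,  0.03613229,  0.70792037, -0.7030286 ])}
scene {'fx': 561.0912823814716, 'fy': 561.0912823814716, 'cx': 313.13357934080665, 'cy': 243.24148584298717, 'k1': 0.008709385906230369, 'origin': array([ 0.11114691, -0.78222184,  0.49565293]), 'rotation': array([ 0.48729473, -0.13903381, -0.216947  ,  0.83435451])}
{'time': 0.1, 'joint_positions': array([-1.2225761 ,  0.3328165 , -0.06472432,  1.46084701,  0.02159554,
        1.34990065, -0.0885141 ]), 'joint_vel': array([-0.00085376, -0.00116385,  0.00039216, -0.00053843,  0.0018489 ,
       -0.00088256,  0.00014249]), 'joint_torque': array([ 1.05293839e-03, -6.24548650e+01,  2.44168210e-02, -3.90718067e+01,
       -6.15201378e-02,  3.65349068e-02,  4.97922838e-05]), 'ee_pos': array([0.22636018, 0.58222952, 0.24383358]), 'eef_rot': array([ 1.84336377e-01,  9.82863008e-01, -6.30907488e-04, -9.54636004e-05]), 'ft_force': array([ 0.40031639,  0.50220891, -0.20496795]), 'torque': array([-0.00182138,  0.04200931, -0.00973616]), 'grip_force': 0.0, 'width': 0.08695988390427192} 0.022
```

View pics/top0.png

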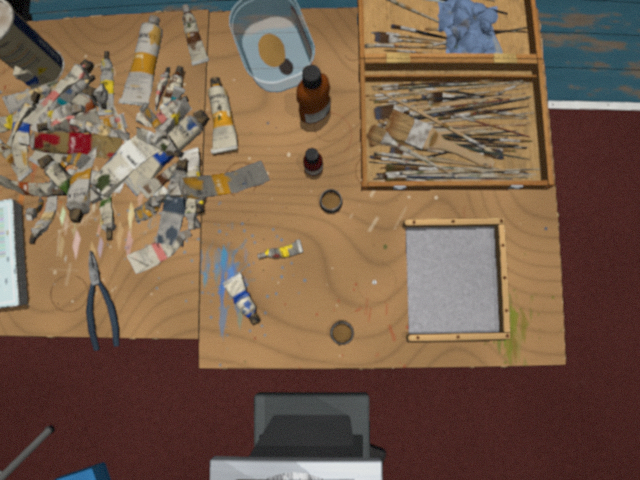

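View pics/scene0.png

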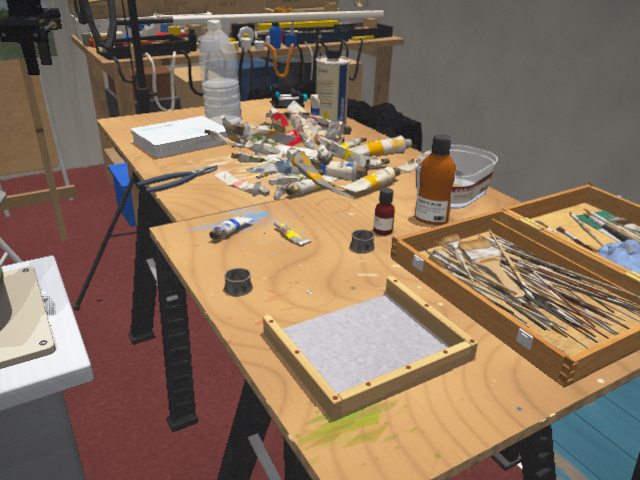

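The top view shows the blue tube from its tail at about (232,270) to its cap at (256,322), on a blue smear. The yellow tube spans about (260,257)–(301,245). The cups are at (331,201) and (342,332), the glaze at (313,165), and the bay opens left at column 407, rows 225–335. I'll measure these next.

```bash
cat > h.py <<'E'
import numpy as np, cv2
from scipy.spatial.transform import Rotation as R
from bench import cams, readout
def K(c): return np.array([[c["fx"],0,c["cx"]],[0,c["fy"],c["cy"]],[0,0,1]])
def ray(c,px,z):
    p=cv2.undistortPoints(np.array(px,float).reshape(-1,1,2),K(c),np.array([c["k1"],0,0,0,0])).reshape(-1,2)
    d=R.from_quat(c["rotation"]).apply(np.c_[p[:,0],-p[:,1],-np.ones(len(p))])
    o=c["origin"]; return o+d*((z-o[2])/d[:,2])[:,None]
def proj(c,P):
    q=R.from_quat(c["rotation"]).inv().apply(np.atleast_2d(P)-c["origin"])
    q=q*[1,-1,-1]; return cv2.projectPoints(q,np.zeros(3),np.zeros(3),K(c),np.array([c["k1"],0,0,0,0]))[0].reshape(-1,2)
E
python3 - <<'E'
from h import *
np.set_printoptions(precision=3,suppress=True)
c=cams.camera("top"); s=cams.camera("scene")
for n,p,z in [("blue tail",(230,272),.005),("blue cap",(256,322),.012),("yel end L",(260,257),.008),("yel end R",(301,246),.008),
 ("far cup",(331,201),.026),("near cup",(342,332),.026),("bay TL inner",(407,226),.03),("bay BL inner",(408,334),.03),("bay floor TR",(494,227),0),("bay floor BR",(499,332),0),
 ("glaze",(312,172),.0)]:
    print(n,ray(c,p,z)[0])
for n,p,z in [("s far cup",(363,234),.026),("s near cup",(237,274),.026),("s glaze base",(384,230),0),("s blueL",(213,235),.008),("s blueR",(255,216),.012),("s yelL",(276,225),.006),("s yelR",(310,241),.006)]:
    print(n,ray(s,p,z)[0])
im=c["img"][215:345,205:425][:,:,::-1]; cv2.imwrite("pics/t1.png",cv2.resize(im,None,fx=3.6,fy=3.6,interpolation=2))
im=s["img"][190:300,190:400][:,:,::-1]; cv2.imwrite("pics/s1.png",cv2.resize(im,None,fx=3.6,fy=3.6,interpolation=2))
E
```

```text
blue tail [0.5   0.122 0.005]
blue cap [0.406 0.07  0.012]
yel end L [0.528 0.064 0.008]
yel end R [ 0.548 -0.014  0.008]
far cup [ 0.63  -0.071  0.026]
near cup [ 0.388 -0.089  0.026]
bay TL inner [ 0.581 -0.211  0.03 ]
bay BL inner [ 0.383 -0.208  0.03 ]
bay floor TR [ 0.582 -0.383  0.   ]
bay floor BR [ 0.383 -0.384  0.   ]
glaze [ 0.694 -0.034  0.   ]
s far cup [ 0.635 -0.067  0.026]
s near cup [ 0.385 -0.086  0.026]
s glaze base [ 0.709 -0.033  0.   ]
s blueL [0.41  0.084 0.008]
s blueR [0.506 0.112 0.012]
s yelL [0.53  0.07  0.006]
s yelR [ 0.557 -0.015  0.006]
```

View pics/t1.png

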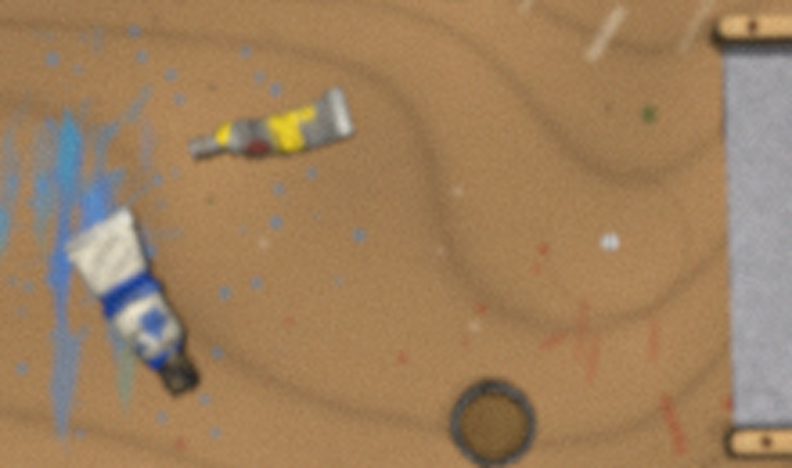

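View pics/s1.png

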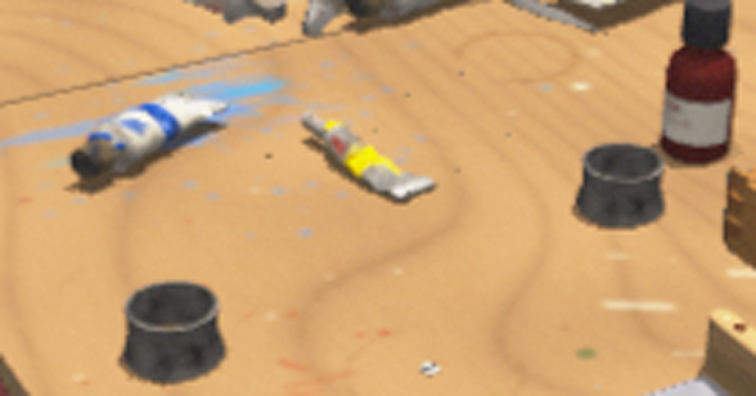

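The top crop shows the blue tail at full-image (232,279) and cap at (256,320), and the yellow cap at (258,257) and tail at (300,246). The bay mouth is at y≈-0.21 with x from 0.382 to 0.582. The two views agree to within about 1 cm. The cups leave a corridor of x 0.41–0.61.

The plan is to use the half-open fingers as a two-point blade. I'll turn the yellow tube crossways and sweep it in, then do the same with the blue.

```bash
cat >> h.py <<'E'
def rows(targets):
    """targets: (x,y,z,yaw of tool y in deg,opening %); prints rows in tool axes"""
    s=readout.read_state(); R0=R.from_quat(s["eef_rot"]); p0=s["ee_pos"]; yv=R0.apply([0,1,0]); print("t",round(s["time"],2),p0.round(4),"yaw",np.degrees(np.arctan2(yv[1],yv[0])).round(1))
    for x,y,z,a,o in targets:
        a=np.radians(a); Y=[np.cos(a),np.sin(a),0]; Z=[0,0,-1]; X=np.cross(Y,Z)
        rv=(R0.inv()*R.from_matrix(np.c_[X,Y,Z])).as_rotvec(); d=R0.inv().apply(np.array([x,y,z])-p0)
        print([*(float(v) for v in rv.round(3)),*(float(v) for v in d.round(4)),o])
def P(c,n):  # n: list of (name,px,z)
    for a,p,z in n: print(a,ray(c,p,z)[0].round(3))
E
python3 - <<'E'
from h import *
c=cams.camera("top")
P(c,[("btail",(232,279),.006),("bcap",(256.5,320),.012),("ycap",(258.3,256.7),.008),("ytail",(300,246.4),.006)])
n=14; a=np.array([.226,.582,.244,68.8,35]); b=np.array([.587,.035,.12,-76,35])
rows([tuple(b)])
rows([tuple(a+(b-a)*i/n) for i in (7,14)])
E
```

```text
btail [0.487 0.117 0.006]
bcap [0.41  0.069 0.012]
ycap [0.528 0.067 0.008]
ytail [ 0.548 -0.012  0.006]
t 0.25 [0.2264 0.5824 0.2442] yaw 68.8
[-0.0, 0.001, 2.526, -0.5345, -0.3795, 0.1244, np.float64(35.0)]
t 0.25 [0.2264 0.5824 0.2442] yaw 68.8
[-0.001, 0.0, 1.263, -0.2671, -0.19, 0.0623, np.float64(35.0)]
[-0.0, 0.001, 2.526, -0.5345, -0.3795, 0.1244, np.float64(35.0)]
```

Emit:
step_arm --deltas '[[[0, 0, 0.18, -0.038, -0.027, 0, 35], [0, 0, 0.36, -0.076, -0.054, 0, 35], [0, 0, 0.54, -0.115, -0.081, 0, 35], [0, 0, 0.72, -0.153, -0.108, 0, 35], [0, 0, 0.9, -0.191, -0.136, 0, 35], [0, 0, 1.08, -0.229, -0.163, 0, 35], [0, 0, 1.26, -0.267, -0.19, 0.01, 35], [0, 0, 1.44, -0.305, -0.217, 0.02, 35], [0, 0, 1.62, -0.344, -0.244, 0.035, 35], [0, 0, 1.8, -0.382, -0.271, 0.05, 35], [0, 0, 1.98, -0.42, -0.298, 0.07, 35], [0, 0, 2.16, -0.458, -0.325, 0.09, 35], [0, 0, 2.34, -0.496, -0.352, 0.11, 35], [0, 0, 2.526, -0.5345, -0.3795, 0.124, 35], [0, 0, 2.526, -0.5345, -0.3795, 0.124, 35], [0, 0, 2.526, -0.5345, -0.3795, 0.124, 35], [0, 0, 2.526, -0.5345, -0.3795, 0.124, 35]]]'

```text
time: 2.38
ee_pos: [0.5869, 0.0367, 0.1209]
eef_rot: [0.992, 0.123, 0.0, -0.001]
ft_force: [0.3, 0.2, -0.2]
width: 0.0306
grip_force: 0.0
```

Run:
```python
from h import *
t=[(.587,.035,.07,-76,35),(.587,.035,.026,-76,35),(.587,.035,.026,-76,35)]
T=np.array([.541,.028])
n=lambda f:np.array([np.cos(f),np.sin(f)])
for k,f in enumerate(np.linspace(14,90,11)):
    f=np.radians(f); 
    if k: T=T-n(f)*.007
    b=T+n(f)*.028; t.append((b[0],b[1],.026,np.degrees(f)-90,35)); print(b.round(3),T.round(3))
rows(t)
```

```text
[0.568 0.035] [0.541 0.028]
[0.561 0.036] [0.534 0.025]
[0.553 0.036] [0.528 0.022]
[0.545 0.035] [0.523 0.018]
[0.538 0.033] [0.518 0.013]
[0.531 0.029] [0.513 0.007]
[0.524 0.026] [0.51  0.001]
[0.518 0.021] [ 0.507 -0.005]
[0.513 0.015] [ 0.505 -0.012]
[0.508 0.009] [ 0.504 -0.019]
[0.504 0.002] [ 0.504 -0.026]
t 2.38 [0.5869 0.0367 0.1209] yaw -75.8
[-0.001, -0.001, 0.003, -0.0004, 0.0017, 0.0509, 35]
[-0.001, -0.001, 0.003, -0.0004, 0.0017, 0.0949, 35]
[-0.001, -0.001, 0.003, -0.0004, 0.0017, 0.0949, 35]
[-0.001, -0.001, 0.003, -0.0187, -0.0027, 0.0949, 35]
[-0.001, -0.001, -0.13, -0.0259, -0.0055, 0.0949, 35]
[-0.001, -0.001, -0.262, -0.0334, -0.0073, 0.0948, 35]
[-0.001, -0.001, -0.395, -0.041, -0.0081, 0.0948, 35]
[-0.001, -0.001, -0.527, -0.0487, -0.0079, 0.0948, 35]
[-0.001, -0.001, -0.66, -0.0563, -0.0067, 0.0948, 35]
[-0.001, -0.001, -0.793, -0.0637, -0.0045, 0.0948, 35]
[-0.001, -0.001, -0.925, -0.0707, -0.0013, 0.0948, 35]
[-0.001, -0.001, -1.058, -0.0773, 0.0027, 0.0948, 35]
[-0.001, -0.001, -1.191, -0.0832, 0.0076, 0.0948, 35]
[-0.0, -0.001, -1.323, -0.0885, 0.0133, 0.0948, 35]
```

Emit:
step_arm --deltas '[[[0, 0, 0, 0, 0.002, 0.051, 35], [0, 0, 0, 0, 0.002, 0.08, 35], [0, 0, 0, 0, 0.002, 0.0945, 35], [0, 0, 0, 0, 0.002, 0.0945, 35], [0, 0, 0, -0.01, 0, 0.0945, 35], [0, 0, 0, -0.0187, -0.0027, 0.0945, 35], [0, 0, -0.13, -0.026, -0.0055, 0.0945, 35], [0, 0, -0.262, -0.0335, -0.0073, 0.0945, 35], [0, 0, -0.395, -0.041, -0.008, 0.0945, 35], [0, 0, -0.527, -0.0487, -0.008, 0.0945, 35], [0, 0, -0.66, -0.0563, -0.0067, 0.0945, 35], [0, 0, -0.793, -0.0637, -0.0045, 0.0945, 35], [0, 0, -0.925, -0.0707, -0.0013, 0.0945, 35], [0, 0, -1.058, -0.0773, 0.0027, 0.0945, 35], [0, 0, -1.191, -0.0832, 0.0076, 0.0945, 35], [0, 0, -1.323, -0.0885, 0.0133, 0.0945, 35], [0, 0, -1.323, -0.0885, 0.0133, 0.0945, 35]]]'

```text
time: 4.5
ee_pos: [0.5042, 0.0004, 0.0267]
eef_rot: [0.709, 0.705, 0.0, 0.0]
ft_force: [0.9, -0.1, -1.3]
width: 0.0307
grip_force: 0.0
```

Run:
```python
from h import *
s=cams.camera("scene"); cv2.imwrite("pics/s2.png",cv2.resize(s["img"][150:420,170:490][:,:,::-1],None,fx=2.2,fy=2.2,interpolation=2))
b=(.504,.002)
rows([(.503,y,.026,0,35) for y in (0,-.30)])
```

```text
t 4.55 [0.5045 0.0008 0.0266] yaw -0.4
[0.001, -0.0, -0.006, -0.0008, -0.0015, 0.0006, 35]
[0.001, -0.0, -0.006, -0.3008, 0.0005, 0.0005, 35]
```

View pics/s2.png

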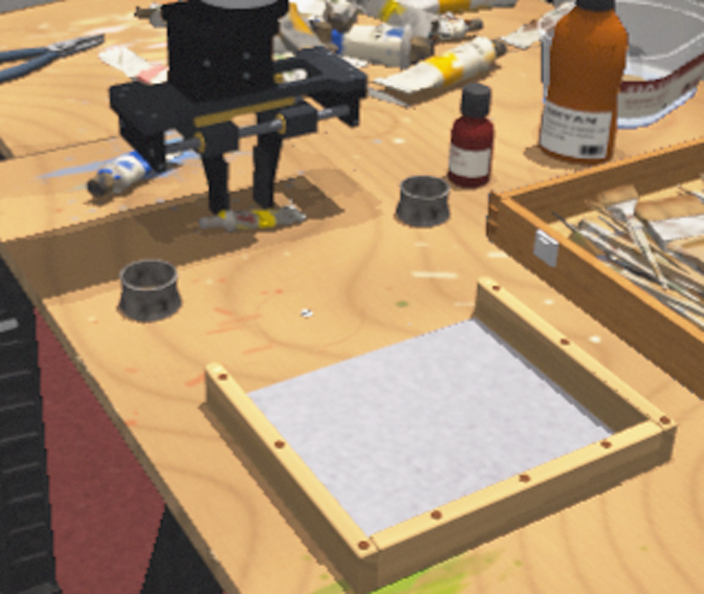

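The picture shows the yellow tube lying crossways at crop (252,220), flat against both fingertips, and the cups and glaze haven't moved. Next is the straight sweep into the bay.

Emit:
step_arm --deltas '[[[0, 0, 0, -0.008, 0, 0, 35], [0, 0, 0, -0.02, 0, 0, 35], [0, 0, 0, -0.036, 0, 0, 35], [0, 0, 0, -0.052, 0, 0, 35], [0, 0, 0, -0.068, 0, 0, 35], [0, 0, 0, -0.084, 0, 0, 35], [0, 0, 0, -0.1, 0, 0, 35], [0, 0, 0, -0.116, 0, 0, 35], [0, 0, 0, -0.132, 0, 0, 35], [0, 0, 0, -0.148, 0, 0, 35], [0, 0, 0, -0.164, 0, 0, 35], [0, 0, 0, -0.18, 0, 0, 35], [0, 0, 0, -0.196, 0, 0, 35], [0, 0, 0, -0.212, 0, 0, 35], [0, 0, 0, -0.228, 0, 0, 35], [0, 0, 0, -0.244, 0, 0, 35], [0, 0, 0, -0.26, 0, 0, 35], [0, 0, 0, -0.276, 0, 0, 35], [0, 0, 0, -0.29, 0, 0, 35], [0, 0, 0, -0.3, 0, 0, 35]]]'

```text
time: 7.05
ee_pos: [0.5035, -0.3002, 0.0259]
eef_rot: [0.708, 0.706, -0.0, -0.0]
ft_force: [-0.5, 1.9, 0.9]
width: 0.0304
grip_force: 0.5
```

Run:
```python
from h import *
s=cams.camera("scene"); cv2.imwrite("pics/s3.png",cv2.resize(s["img"][150:420,170:490][:,:,::-1],None,fx=2.2,fy=2.2,interpolation=2))
```

```text
(no output)
```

View pics/s3.png

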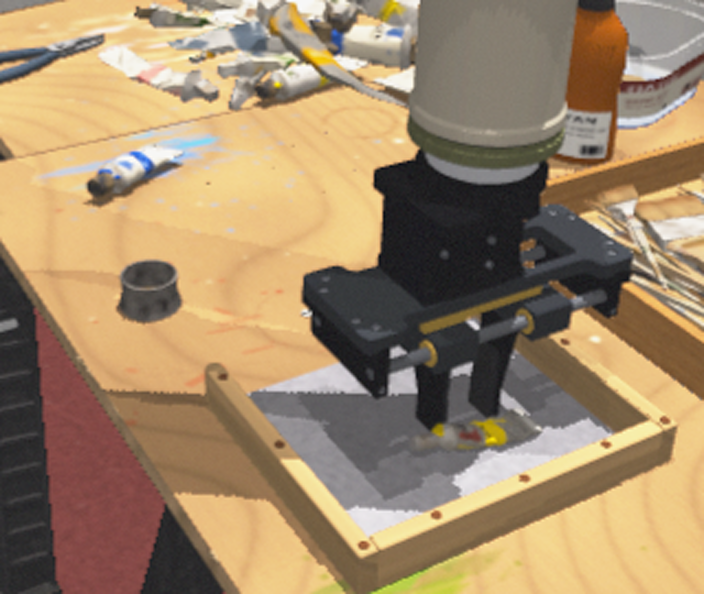

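The yellow tube is inside the bay at crop (475,433), against both fingertips, and the blue tube and near cup are undisturbed. Next I'll back off, lift, and go behind the blue tube.

Run:
```python
from h import *
b=(.424,.133)
t=[(.503,-.28,.026,0,45),(.503,-.27,.12,0,45)]
a=np.array([.503,-.27,.12,0,45]);e=np.array([*b,.12,32,45])
t+=[tuple(float(v) for v in a+(e-a)*i/9) for i in (3,6,9)]+[(*b,.026,32,45)]
rows(t)
```

```text
t 7.1 [ 0.5032 -0.3015  0.0261] yaw -0.3
[-0.0, 0.001, -0.004, 0.0215, -0.0003, 0.0, 45]
[-0.0, 0.001, -0.004, 0.0314, -0.0003, -0.094, 45]
[-0.0, 0.001, -0.191, 0.1656, -0.0273, -0.0941, 45.0]
[-0.0, 0.001, -0.377, 0.2998, -0.0542, -0.0942, 45.0]
[-0.0, 0.001, -0.563, 0.434, -0.0811, -0.0944, 45.0]
[-0.0, 0.001, -0.563, 0.4341, -0.0811, -0.0004, 45]
```

Emit:
step_arm --deltas '[[[0, 0, 0, 0.012, 0, 0, 35], [0, 0, 0, 0.022, 0, 0, 35], [0, 0, 0, 0.027, 0, -0.04, 35], [0, 0, 0, 0.031, 0, -0.094, 45], [0, 0, -0.06, 0.076, -0.009, -0.094, 45], [0, 0, -0.125, 0.121, -0.018, -0.094, 45], [0, 0, -0.19, 0.166, -0.027, -0.094, 45], [0, 0, -0.25, 0.21, -0.036, -0.094, 45], [0, 0, -0.315, 0.255, -0.045, -0.094, 45], [0, 0, -0.377, 0.3, -0.054, -0.094, 45], [0, 0, -0.44, 0.345, -0.063, -0.094, 45], [0, 0, -0.5, 0.39, -0.072, -0.094, 45], [0, 0, -0.563, 0.434, -0.081, -0.094, 45], [0, 0, -0.563, 0.434, -0.081, -0.094, 45], [0, 0, -0.563, 0.434, -0.081, -0.05, 45], [0, 0, -0.563, 0.434, -0.081, -0.015, 45], [0, 0, -0.563, 0.434, -0.081, 0, 45], [0, 0, -0.563, 0.434, -0.081, 0, 45]]]'

```text
time: 9.35
ee_pos: [0.4234, 0.1348, 0.0258]
eef_rot: [0.484, 0.875, -0.001, -0.0]
ft_force: [0.2, -0.2, 1.1]
width: 0.0391
grip_force: 0.0
```

Run:
```python
from h import *
n=lambda f:np.array([np.cos(f),np.sin(f)])
f0=np.radians(122); T=np.array([.449,.093]); t=[]
for s in (.035,.025,.015,.005,-.005,-.015,-.025,-.035):
    b=T+n(f0)*(s); t.append((*b,.026,32,45))
T=t[-1][:2]-n(f0)*.03
for f in np.linspace(122,90,6)[1:]:
    f=np.radians(f); T=T-n(f)*.009; t.append((*(T+n(f)*.03),.026,np.degrees(f)-90,45))
print(T); rows(t)
s=cams.camera("scene"); cv2.imwrite("pics/s4.png",cv2.resize(s["img"][150:420,170:490][:,:,::-1],None,fx=2.2,fy=2.2,interpolation=2))
```

```text
[ 0.49329048 -0.00545926]
t 9.35 [0.4234 0.1348 0.0258] yaw 32.1
[-0.001, -0.0, 0.001, -0.014, -0.0005, -0.0002, 45]
[-0.001, -0.0, 0.001, -0.024, -0.0005, -0.0002, 45]
[-0.001, -0.0, 0.001, -0.034, -0.0005, -0.0002, 45]
[-0.001, -0.0, 0.001, -0.044, -0.0005, -0.0002, 45]
[-0.001, -0.0, 0.001, -0.054, -0.0005, -0.0002, 45]
[-0.001, -0.0, 0.001, -0.064, -0.0006, -0.0002, 45]
[-0.001, -0.0, 0.001, -0.074, -0.0006, -0.0002, 45]
[-0.001, -0.0, 0.001, -0.084, -0.0006, -0.0002, 45]
[-0.001, -0.0, 0.113, -0.0932, 0.0017, -0.0002, 45]
[-0.001, 0.0, 0.225, -0.1025, 0.003, -0.0002, 45]
[-0.001, 0.0, 0.337, -0.1119, 0.0033, -0.0002, 45]
[-0.001, 0.0, 0.448, -0.1213, 0.0025, -0.0002, 45]
[-0.001, 0.0, 0.56, -0.1306, 0.0006, -0.0002, 45]
```

View pics/s4.png

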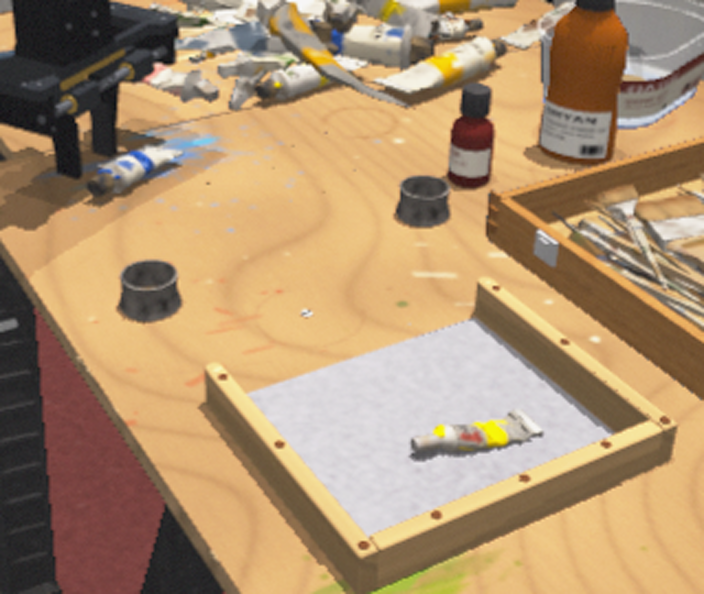

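The yellow tube lies well inside the bay at crop (475,435). The fingers are down behind the blue tube (crop (68,170) and (105,150)). Both cups are in place. Next I'll push the blue tube with a slight shift toward its tail.

Emit:
step_arm --deltas '[[[0, 0, 0, -0.005, 0.005, 0, 45], [0, 0, 0, -0.014, 0.005, 0, 45], [0, 0, 0, -0.024, 0.005, 0, 45], [0, 0, 0, -0.034, 0.005, 0, 45], [0, 0, 0, -0.044, 0.005, 0, 45], [0, 0, 0, -0.054, 0.005, 0, 45], [0, 0, 0, -0.064, 0.005, 0, 45], [0, 0, 0, -0.074, 0.005, 0, 45], [0, 0, 0, -0.084, 0.005, 0, 45], [0, 0, 0.113, -0.093, 0.007, 0, 45], [0, 0, 0.225, -0.1025, 0.008, 0, 45], [0, 0, 0.337, -0.112, 0.008, 0, 45], [0, 0, 0.448, -0.121, 0.0075, 0, 45], [0, 0, 0.56, -0.1306, 0.0055, 0, 45], [0, 0, 0.56, -0.1306, 0.0055, 0, 45]]]'

```text
time: 11.28
ee_pos: [0.4982, 0.0263, 0.026]
eef_rot: [0.707, 0.707, -0.0, 0.0]
ft_force: [0.1, 0.6, -0.0]
width: 0.0393
grip_force: 0.0
```

Run:
```python
from h import *
rows([(.5,-.24,.026,0,45)])
s=cams.camera("scene"); cv2.imwrite("pics/s5.png",cv2.resize(s["img"][150:420,170:490][:,:,::-1],None,fx=2.2,fy=2.2,interpolation=2))
```

```text
t 11.28 [0.4982 0.0263 0.026 ] yaw -0.0
[0.0, 0.0, -0.001, -0.2663, 0.002, 0.0001, 45]
```

View pics/s5.png

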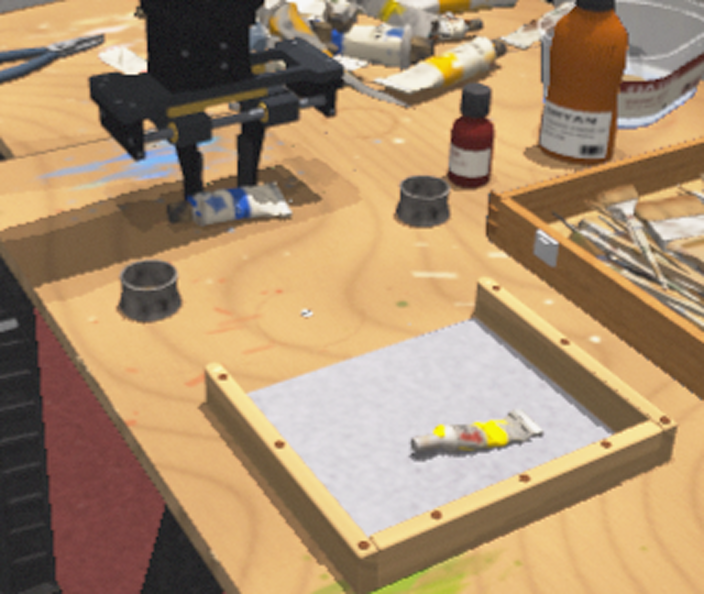

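The blue tube is crossways against both fingers at crop (230,205), clear of both cups. Next is the final straight sweep.

Emit:
step_arm --deltas '[[[0, 0, 0, -0.006, 0, 0, 45], [0, 0, 0, -0.018, 0, 0, 45], [0, 0, 0, -0.032, 0, 0, 45], [0, 0, 0, -0.046, 0, 0, 45], [0, 0, 0, -0.061, 0, 0, 45], [0, 0, 0, -0.076, 0, 0, 45], [0, 0, 0, -0.091, 0, 0, 45], [0, 0, 0, -0.106, 0, 0, 45], [0, 0, 0, -0.121, 0, 0, 45], [0, 0, 0, -0.136, 0, 0, 45], [0, 0, 0, -0.151, 0, 0, 45], [0, 0, 0, -0.166, 0, 0, 45], [0, 0, 0, -0.181, 0, 0, 45], [0, 0, 0, -0.196, 0, 0, 45], [0, 0, 0, -0.211, 0, 0, 45], [0, 0, 0, -0.226, 0, 0, 45], [0, 0, 0, -0.24, 0, 0, 45], [0, 0, 0, -0.254, 0, 0, 45], [0, 0, 0, -0.264, 0, 0, 45], [0, 0, 0, -0.271, 0, 0, 45]]]'

```text
time: 13.82
ee_pos: [0.4979, -0.2443, 0.026]
eef_rot: [0.707, 0.707, -0.0, -0.0]
ft_force: [0.6, 1.4, 0.4]
width: 0.039
grip_force: 0.5
```

Emit:
step_arm --deltas '[[[0, 0, 0, 0, 0, 0, 45], [0, 0, 0, 0.01, 0, 0, 45], [0, 0, 0, 0.02, 0, 0, 45], [0, 0, 0, 0.025, 0, -0.03, 45], [0, 0, 0, 0.03, 0, -0.08, 45], [0, 0, 0, 0.08, 0, -0.13, 45], [0, 0, 0, 0.13, 0, -0.18, 45], [0, 0, 0, 0.19, 0, -0.18, 45], [0, 0, 0, 0.25, 0, -0.18, 45], [0, 0, 0, 0.31, 0, -0.18, 45], [0, 0, 0, 0.36, 0, -0.18, 45], [0, 0, 0, 0.4, 0, -0.18, 45], [0, 0, 0, 0.4, 0, -0.18, 45]]]'

```text
time: 15.45
ee_pos: [0.4966, 0.1607, 0.2058]
eef_rot: [0.705, 0.71, 0.0, -0.0]
ft_force: [0.2, -0.4, 0.7]
width: 0.0392
grip_force: 0.0
```

Run:
```python
from h import *
s=cams.camera("scene"); c=cams.camera("top"); print(readout.read_state()["time"])
cv2.imwrite("pics/f_s.png",cv2.resize(s["img"][150:420,170:490][:,:,::-1],None,fx=2.2,fy=2.2,interpolation=2))
cv2.imwrite("pics/f_t.png",cv2.resize(c["img"][140:350,280:520][:,:,::-1],None,fx=2.8,fy=2.8,interpolation=2))
```

```text
15.55
```

View pics/f_t.png

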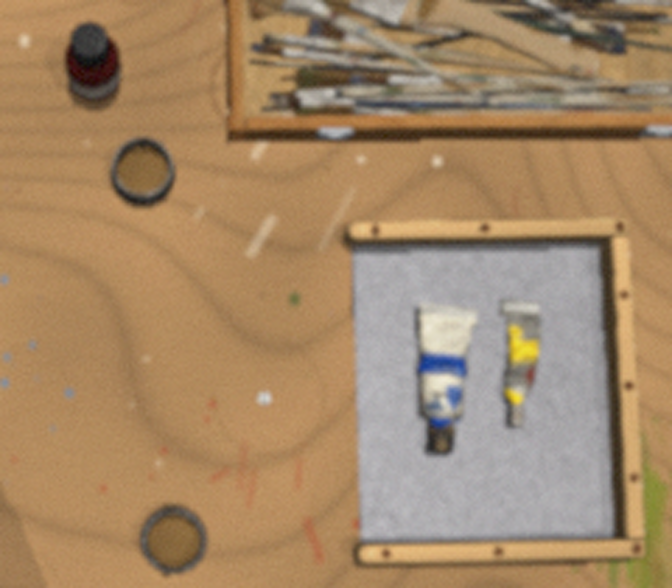

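Both tubes lie fully inside the bay: blue from crop (447,310) to (440,450), yellow from (520,305) to (515,425), about 60 px (≈40 mm) in from the mouth. The cups are at full-image (331,201) and (342,332), as at the start, and the glaze still stands. I'll hand the job in.

```bash
python3 -c "
from bench import r
print(r.close_job())"
```

```text
the job is handed in; nothing more can be done
None
```

The blue and yellow tubes were slid fully into the bay, with both cups and the red bottle left where they stood, and the job was handed in at about 15.6 s.

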